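Prop open the lid of a fossil specimen case

ROBOT

A 6-joint arm with a two-finger parallel gripper is mounted at the origin on the work surface. World frame = base frame: x ahead of the robot, y to its left, z up, the work surface at z = 0. Lengths are in m, angles in rad, forces in N, time in s.
With the tool pointing down it reaches from about 0.375 to 0.925 m from the base axis. Payload 5.7 kg.
Tool frame: the origin (TCP) lies midway between the tips of the shut fingers; the grasp point (between the pads) lies 19 mm behind it; z points along the fingers, y is the line along which they close (so a half turn about z gives the same grasp; the last joint's range is limited). The gripper opens to 88 mm and grips with 3 to 60 N. Pads are 20 mm wide; open, the fingers measure 115 mm over their backs; the gripper's body (75 mm by 178 mm) begins 61 mm behind the grasp point.
Start: joints at [1.143, 0.359, 1.51, -0, 1.272, -0.115], TCP at [0.185, 0.571, 0.223] pointing down, gripper open.
Joint ranges: [-2.97, 2.97], [-1.01, 2.36], [0.21, 2.38], [-0.96, 4.11], [0.2, 2.71], [-2.98, 2.98]. Speed limits (rad/s): [2.39, 2.39, 3.14, 3.14, 3.14, 3.14].

INTERFACE

Orientations are given as a unit quaternion [w, x, y, z].
In Python, from plant import move_to, move_straight, movej, open_jaws, clamp, pause, ik, sense, grab_frame, MotionError, close_job gives the robot as it stands. Calls block until the motion is done:
- move_to(position, orientation): joint-space move of the TCP to a pose.
- move_straight(position, rotation=None, max_speed=0.15): straight line of the TCP; rotation=None keeps the orientation; max_speed is the mean speed in m/s.
- movej(angles): joint-space move.
- open_jaws() and clamp(effort=None): open the fingers fully, or close them until they stop; effort is the grip in N (None keeps the last).
- pause(seconds).
- ik(position, orientation): joint angles nearest the present ones, or None.
- sense(): the state.
- grab_frame(name): name is "side" or "top"; returns a dict with "image" (480x640x3 uint8, blue, green, red), "camera_matrix" (3x3 intrinsics, pixels), "dist" ([k1, k2, p1, p2, k3] as OpenCV has them; the pictures are not rectified), "rvec" (rotation vector, rad) and "tvec" (3), from world to camera coordinates, as OpenCV has them. Camera axes: x right, y down, z forward; pixel columns grow to the right and rows downward; lengths in m; the calibration is good to about 2 mm. A picture is of the moment at which its call begins. There is no depth.
A pose or a line that the arm cannot do raises MotionError and nothing moves.
- close_job(): hands the job in; it is judged then, once.
The state is a dict: "t": time; "q": joint angles; "dq": joint speeds; "tau": joint torques, N m; "ee_pos": TCP position; "ee_rot": TCP orientation; "ft_force": force on the tool from outside, world axes, zero at the start; "torque": the same for the moment, N m; "gripper_width": finger opening in m; "grip_force": force on a finger pad.
Only numpy, scipy, OpenCV 4.12 (cv2) and the standard library are available. Lean on these libraries where they do the work, as an engineer would, in place of code of your own. Each camera call takes 0.05 s, during which the arm holds its last target. There are 200 camera calls.

TASK

Swing the lid of the plywood specimen case right up by its black pull, raise the steel prop rod that lies inside, then lower the lid under control (do not let it drop) until the rod's nose is in the lid's holding hole and the lid rests on the rod's collar. Let go, and leave the bottle, the jar and the dustpan where they are.

Things in the scene. Friction and masses are not known exactly. Their poses are not given: they have to be found in the camera images.
- case: The specimen case: an open plywood box 220 (x) x 300 (y) x 100 mm high, walls 8 mm, fixed to the bench. Origin: centre of its underside; its x axis points from the front wall (the robot's side, with the pull) to the hinge wall, y along the hinge, z up. A cross divider, 58 mm high, stands 142 mm in front of the hinge. A fossil vertebra lies fixed on the floor of the rear compartment in its -y half (at least 80 mm aside of the rod).
- hinge (a point): Middle of the lid's hinge axis, on top of the rear wall: 110 mm along case +x, 100 mm above the bench. Its axes are those of the case.
- lid (a joint): Lid angle in rad: 0 shut, grows as the front edge rises, stop at 1.08. The lid is a plywood panel 220 mm from hinge to front edge, 300 mm wide, 12 mm thick, 0.6 kg; its underside passes through the hinge axis. The hinge has friction: the lid stays by itself above about 0.95 rad and falls shut from below about 0.85 rad; the lift takes about 5 N at the pull. Propped on the rod it stands at 0.66.
- lid_pull (a point): Centre of the black pull, an upright fin at the middle of the lid's front edge, in the lid's plane and moving with it: 62 mm long away from the hinge (55 mm of it past the edge), 16 mm wide along the hinge, 34 mm tall across the lid. The point lies 250 mm from the hinge axis, 6 mm above the lid's underside; x axis towards the hinge, y along it. Pinch it across its 16 mm width.
- prop_hole (a point): Centre of the holding hole on the lid's underside, moving with the lid: round, 26 mm, straight through the lid, 100 mm from the hinge axis and 60 mm to the case's +y side of the middle. z axis normal to the lid.
- rod_pivot (a point): Pivot of the prop rod, in a steel lug on the divider: 142 mm in front of the hinge axis, 20 mm below the rim, 60 mm to the +y side of the middle. Axes as the case.
- prop_rod (a joint): Rod angle in rad: 0 level (pointing from the pivot to the hinge wall), positive tip up, negative sagging into the case; range -0.35 to 1.35. It stays where it is left (about 2 to 3 N at its middle turns it). Its axis meets the holding hole squarely at 0.91, with the lid at 0.66.
- rod_grip (a point): On the steel prop rod, 60 mm from its pivot, on its axis; x axis along the rod to its tip, y along the hinge. The shaft is round, 11 mm thick. 103 mm from the pivot it has a round collar (33 mm wide, 5 mm thick), then a tapered nose 21 mm long, 18 mm narrowing to 10 mm, which goes into the holding hole until the lid rests on the collar. Free space: 80 mm on the wall side, about 60 mm below.
- rod_collar (a point): Centre of the collar's outer face, at the root of the nose, 103 mm from the pivot.
- glue_mid (a point): White glue bottle with a long thin tip, 42 mm wide, 135 mm tall, standing beside the case; point on its axis 60 mm up. To be left alone.
- jar_mid (a point): Glass jar with white cap, 64 mm wide, 85 mm tall, standing beside the case; point on its axis half-way up. To be left alone.
- pan_mid (a point): Green dustpan, pan 130 x 150 mm, lying beside the case with its handle along its +x; point at the middle of the pan, 4 mm up. To be left alone.

How it is judged:
By the outcome, as a careful person would: the job done as asked, in the order asked, and still so for the second after the job is handed in, with the robot touching nothing.
It also fails if it takes over 72 s, if anything falls off the work surface, if the arm or the gripper's body presses on something with over 40 N, if the wrist force passes 120 N, or if a joint passes its speed limit or range.

## Working session

There is one attempt and no reset: what is moved stays moved. The work goes in short steps, each a Python script; the robot and the scene stay as the last script left them, time stands still between calls to the robot, and variables do not carry over. Pictures are saved under pics/ and viewed, at most 10 in all, crops included, and the job is handed in when it is done.

```bash
ls; mkdir -p pics
python3 - <<'E'
from plant import *
import cv2
for n in("side","top"):
    f=grab_frame(n);cv2.imwrite(f"pics/{n}0.png",f["image"])
    R=cv2.Rodrigues(f["rvec"])[0];print(n,(-R.T@f["tvec"].reshape(3)).round(3),R.round(2).tolist(),f["camera_matrix"].round(1).tolist(),f["dist"])
s=sense();print(s["t"],s["ee_rot"],s["gripper_width"])
E
```

```text
pics
side [ 0.091 -0.926  1.328] [[0.85, -0.53, -0.02], [-0.42, -0.65, -0.63], [0.32, 0.54, -0.78]] [[622.0, 0.0, 318.6], [0.0, 622.0, 228.1], [0.0, 0.0, 1.0]] [-0.11074532  0.          0.          0.          0.        ]
top [ 0.44  -0.066  1.09 ] [[0.0, -1.0, -0.01], [-0.98, -0.0, -0.18], [0.18, 0.01, -0.98]] [[474.2, 0.0, 328.3], [0.0, 474.2, 241.9], [0.0, 0.0, 1.0]] [-0.03080091  0.          0.          0.          0.        ]
0.1 [-2.14995568e-04  1.55748624e-01  9.87796374e-01 -8.02153367e-04] 0.08775983658990873
```

View pics/side0.png

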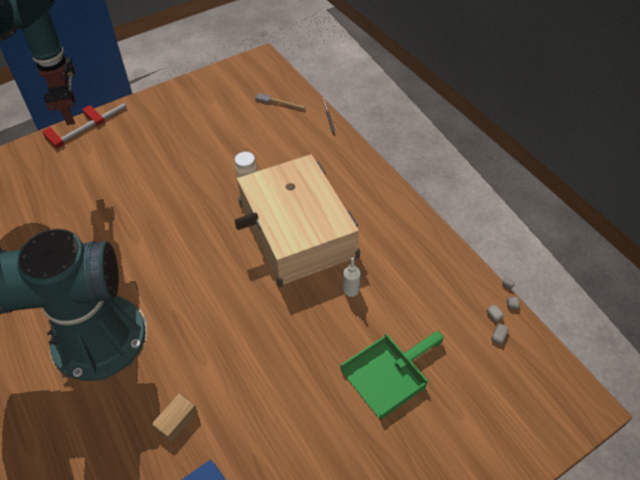

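View pics/top0.png

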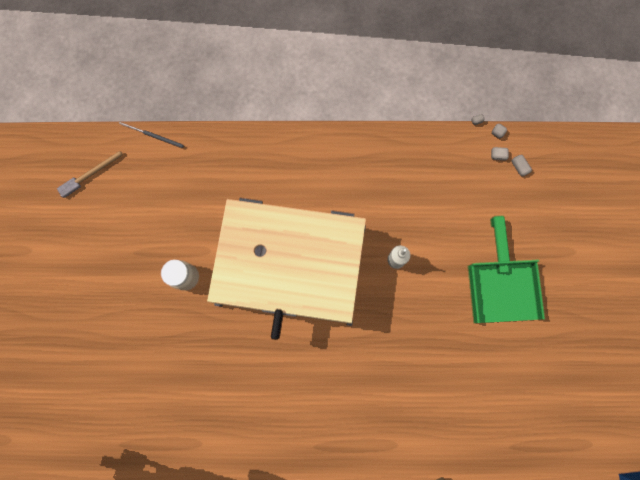

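The top view shows the lid with corners near (227,200), (365,218), (353,322), (208,302), hole at (260,251) and pull at (277,325). In the side view the pull is at (246,221). The jar at (180,275) and bottle at (400,257) stand beside the case. Next I measure these.

```bash
cat > h.py <<'E'
import numpy as np, cv2
from scipy.spatial.transform import Rotation as Ro
def ray(f,px):
    R=cv2.Rodrigues(f["rvec"])[0]; t=np.array(f["tvec"]).reshape(3)
    u=cv2.undistortPoints(np.array(px,float).reshape(-1,1,2),f["camera_matrix"],np.array(f["dist"])).reshape(-1,2)
    return -R.T@t, np.c_[u,np.ones(len(u))]@R
def onz(f,px,z):
    c,d=ray(f,px); return c+d*((z-c[2])/d[:,2])[:,None]
def proj(f,P): return cv2.projectPoints(np.array(P,float).reshape(-1,1,3),f["rvec"],f["tvec"],f["camera_matrix"],np.array(f["dist"]))[0].reshape(-1,2)
E
python3 - <<'E'
from plant import *
from h import *
f=grab_frame("top");im=f["image"]
hsv=cv2.cvtColor(im,cv2.COLOR_BGR2HSV)
print(hsv[260,320],hsv[230,300],hsv[310,170],hsv[100+250,300])
m=((hsv[...,2]>165)&(hsv[...,0]>12)&(hsv[...,0]<30)&(hsv[...,1]>50)).astype(np.uint8)
m=cv2.morphologyEx(m,cv2.MORPH_OPEN,np.ones((5,5)))
c=max(cv2.findContours(m,cv2.RETR_EXTERNAL,cv2.CHAIN_APPROX_NONE)[0],key=cv2.contourArea)
P=onz(f,c.reshape(-1,2),.112)[:,:2]
r=cv2.minAreaRect((P*1000).astype(np.float32));print(r,cv2.boxPoints(r).round(1).tolist())
d=((hsv[...,2]<45)).astype(np.uint8);d[:, :200]=0;d[:,420:]=0;d[:190]=0;d[350:]=0
n,l,s,ce=cv2.connectedComponentsWithStats(d)
for i in range(1,n):
    if s[i,4]>20: print(s[i],ce[i].round(1),onz(f,ce[i],.112).round(3),onz(f,ce[i],.106).round(3))
for n,px,z in (("jar",(176,271),.085),("glue",(403,252),.135)): print(n,onz(f,px,z).round(3))
g=grab_frame("side");print("side pull",onz(g,(246,221),.115).round(3))
E
```

```text
[ 16  97 237] [ 23  77 239] [ 13 155 168] [ 13 151 165]
((593.5897827148438, 37.508148193359375), (334.76129150390625, 237.24734497070312), 83.15518188476562) [[455.8999938964844, -114.5], [691.4000244140625, -142.8000030517578], [731.2999877929688, 189.60000610351562], [495.79998779296875, 217.8000030517578]]
[272 311  11  28 139] [277.6 325.2] [[0.45  0.044 0.112]] [[0.451 0.045 0.106]]
jar [[0.564 0.268 0.085]]
glue [[ 0.598 -0.211  0.135]]
side pull [[0.45  0.04  0.115]]
```

Run:
```python
from plant import *
from h import *
f=grab_frame("top");im=f["image"]
hsv=cv2.cvtColor(im,cv2.COLOR_BGR2HSV)
m=((hsv[...,2]>195)&(hsv[...,1]>40)&(hsv[...,1]<130)).astype(np.uint8)
m=cv2.morphologyEx(m,cv2.MORPH_OPEN,np.ones((5,5)))
c=max(cv2.findContours(m,cv2.RETR_EXTERNAL,cv2.CHAIN_APPROX_NONE)[0],key=cv2.contourArea)
P=onz(f,c.reshape(-1,2),.112)[:,:2]
r=cv2.minAreaRect((P*1000).astype(np.float32));print(r,cv2.boxPoints(r).round(1).tolist())
print(cv2.boundingRect(c))
hole=((hsv[...,2]<90)).astype(np.uint8)[235:268,240:280]
M=cv2.moments(hole,True);px=(M['m10']/M['m00']+240,M['m01']/M['m00']+235);print("hole",px,M['m00'],onz(f,px,.112))
```

```text
((587.4395141601562, 27.851806640625), (300.8284606933594, 220.63583374023438), 81.90882110595703) [[457.0, -105.5], [675.5, -136.60000610351562], [717.7999877929688, 161.1999969482422], [499.3999938964844, 192.3000030517578]]
(208, 199, 157, 123)
hole (260.0, 248.8695652173913) 23.0 [[0.60809011 0.08478035 0.112     ]]
```

```bash
cat >> h.py <<'E'
C=np.array([.5874,.0279,0]); YAW=np.deg2rad(-8.1); RC=Ro.from_euler('z',YAW).as_matrix()
def w(p): return C+RC@np.array(p,float)          # case -> world
def ori(phi):                                     # tool pitched phi below the horizontal, heading case +x
    z=np.array([np.cos(phi),0,-np.sin(phi)]);y=np.array([0,1.,0])
    q=Ro.from_matrix(RC@np.c_[np.cross(y,z),y,z]).as_quat();return q[[3,0,1,2]]
def pose(g,phi,back=0):                           # case-frame grasp point -> TCP pose
    z=np.array([np.cos(phi),0,-np.sin(phi)])
    return w(np.array(g)+z*(.019-back)), ori(phi)
def pull(th,r=.253,n=.006): return np.array([.110-r*np.cos(th)+n*np.sin(th),0,.100+r*np.sin(th)+n*np.cos(th)])
def rod(a,r=.060): return np.array([-.032+r*np.cos(a),.060,.080+r*np.sin(a)])
E
python3 - <<'E'
from plant import *
from h import *
for d in (0,15,25,35,45,55):
    p0=np.deg2rad(d)
    print(d,[ik(*pose(pull(0),p0,b)) is not None for b in (0,.05,.1)],[ik(*pose(pull(t),p0+t)) is not None for t in (.2,.4,.6,.8,1.05)],
     [ik(*pose(pull(1.05),p0+1.05,b)) is not None for b in (.05,.1)])
for d in (30,45,60,70): print(d,[ik(*pose(rod(a),np.deg2rad(d))) is not None for a in (-.3,0,.5,.91)],[ik(*pose(rod(a),np.deg2rad(d),.12)) is not None for a in (-.3,0,.91)])
print(ik(*pose(pull(0),.6,.08)))
E
```

```text
0 [False, False, False] [False, False, False, True, True] [True, True]
15 [False, False, False] [False, False, True, True, True] [True, True]
25 [False, False, False] [False, False, True, True, True] [True, True]
35 [False, False, False] [False, True, True, True, True] [True, True]
45 [False, False, False] [False, True, True, True, True] [True, True]
55 [False, False, False] [True, True, True, True, True] [True, True]
30 [True, True, True, True] [False, False, False]
45 [True, True, True, True] [True, True, False]
60 [False, False, True, True] [True, True, True]
70 [True, True, True, True] [True, True, True]
None
```

Run:
```python
from plant import *
from h import *
D=np.arange(30,131,5)
def row(n,f): print(n,[int(d) for d in D if ik(*f(np.deg2rad(d))) is not None])
for t in (0,.2,.4,.66,.85,1.05): row(("pull",t),lambda p:pose(pull(t),p))
for b in (.06,.1): row(("pull0 back",b),lambda p:pose(pull(0),p,b)); row(("pull1 back",b),lambda p:pose(pull(1.05),p,b))
for a in (-.3,0,.4,.7,.91): row(("rod",a),lambda p:pose(rod(a),p)); row(("rod back",a),lambda p:pose(rod(a),p,.12))
```

```text
('pull', 0) [70, 75, 80, 85, 90, 95, 100, 105, 110, 115, 120, 125, 130]
('pull', 0.2) [60, 65, 70, 75, 80, 85, 90, 95, 100, 105, 110, 115, 120, 125, 130]
('pull', 0.4) [55, 60, 65, 70, 75, 80, 85, 90, 95, 100, 105, 110, 115, 120, 125, 130]
('pull', 0.66) [50, 55, 60, 65, 70, 75, 80, 85, 90, 95, 100, 105, 110, 115, 120, 125, 130]
('pull', 0.85) [45, 50, 55, 60, 65, 70, 75, 80, 85, 90, 95, 100, 105, 110, 115, 120, 125, 130]
('pull', 1.05) [30, 45, 50, 55, 60, 65, 70, 75, 80, 85, 90, 95, 100, 105, 110, 115, 120, 125, 130]
('pull0 back', 0.06) [60, 65, 70, 75, 80, 85, 90, 95, 100, 105, 110, 115, 120, 125, 130]
('pull1 back', 0.06) [40, 45, 50, 55, 60, 65, 70, 75, 80, 85, 90, 95, 100, 105, 110, 115, 120, 125, 130]
('pull0 back', 0.1) [60, 65, 70, 75, 80, 85, 90, 95, 100, 105, 110, 115, 120, 125, 130]
('pull1 back', 0.1) [35, 40, 45, 50, 55, 60, 65, 70, 75, 80, 85, 90, 95, 100, 105, 110, 115, 120, 125, 130]
('rod', -0.3) [30, 35, 40, 45, 50, 65, 70, 75, 80, 85, 90, 95, 100, 105, 110, 115, 120, 125, 130]
('rod back', -0.3) [45, 55, 60, 65, 70, 75, 80, 85, 90, 95, 100, 105, 110, 115, 120, 125, 130]
('rod', 0) [30, 35, 40, 45, 50, 65, 70, 75, 80, 85, 90, 95, 100, 105, 110, 115, 120, 125, 130]
('rod back', 0) [45, 55, 60, 65, 70, 75, 80, 85, 90, 95, 100, 105, 110, 115, 120, 125, 130]
('rod', 0.4) [30, 35, 40, 45, 50, 60, 65, 70, 75, 80, 85, 90, 95, 100, 105, 110, 115, 120, 125, 130]
('rod back', 0.4) [40, 55, 60, 65, 70, 75, 80, 85, 90, 95, 100, 105, 110, 115, 120, 125, 130]
('rod', 0.7) [30, 35, 40, 45, 60, 65, 70, 75, 80, 85, 90, 95, 100, 105, 110, 115, 120, 125, 130]
('rod back', 0.7) [40, 55, 60, 65, 70, 75, 80, 85, 90, 95, 100, 105, 110, 115, 120, 125, 130]
('rod', 0.91) [30, 35, 40, 45, 60, 65, 70, 75, 80, 85, 90, 95, 100, 105, 110, 115, 120, 125, 130]
('rod back', 0.91) [40, 50, 55, 60, 65, 70, 75, 80, 85, 90, 95, 100, 105, 110, 115, 120, 125, 130]
```

```bash
cat > a.py <<'E'
from plant import *
from h import *
ph=lambda t: np.deg2rad(75+22*t/1.05)
move_to(*pose(pull(0),ph(0),.09)); print(sense()["t"])
move_straight(pose(pull(0),ph(0))[0],max_speed=.1)
clamp(30); s=sense(); print(s["t"],s["gripper_width"],s["grip_force"],s["ft_force"].round(1) if hasattr(s["ft_force"],'round') else s["ft_force"])
if .012<s["gripper_width"]<.021:
    for t in np.linspace(0,1.05,13)[1:]:
        move_straight(*pose(pull(t),ph(t)),max_speed=.12)
        s=sense(); print(round(t,2),round(s["t"],2),np.round(s["ft_force"],1),round(s["gripper_width"],4))
    for n in ("side","top"): cv2.imwrite(f"pics/{n}1.png",grab_frame(n)["image"])
E
python3 a.py
```

```text
2.3083
4.4583 0.01569957002301256 29.998178780078888 [ -1.3 -12.8   0.7]
0.09 4.79 [ -0.4 -10.4  -1.4] 0.0158
0.18 5.12 [-0.5 -8.7 -0.6] 0.0159
0.26 5.46 [-1.3 -7.6 -0.6] 0.0155
0.35 5.79 [-1.2 -7.5  0.4] 0.0159
0.44 6.12 [-2.  -6.   0.7] 0.0157
0.52 6.46 [-2.4 -5.2  0.9] 0.016
0.61 6.79 [-2.1 -6.4  0.3] 0.0158
0.7 7.12 [-1.  -5.7  0.9] 0.0158
0.79 7.46 [-0.8 -5.7 -0.4] 0.0158
0.88 7.79 [-1.1 -6.2 -1.4] 0.0159
0.96 8.12 [-0.  -6.2 -1.5] 0.0163
1.05 8.46 [ 0.5 -5.7 -3.1] 0.0159
```

View pics/side1.png

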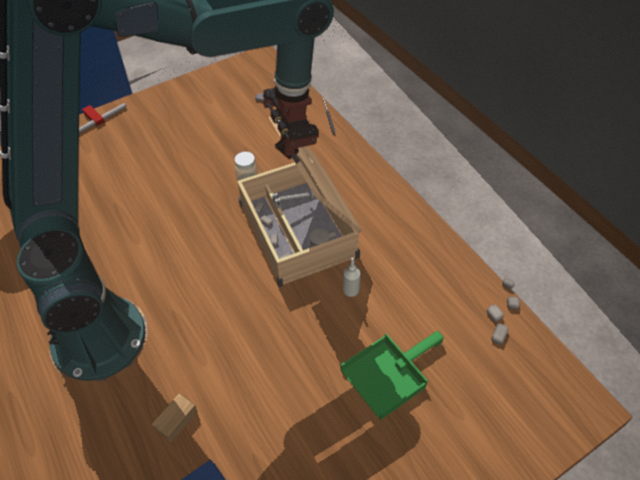

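The lid is up and held by the gripper at (295,150). The rod lies in the rear compartment around (290,196). I'll let go, back off and look closer.

```bash
cat > b.py <<'E'
from plant import *
from h import *
p=np.deg2rad(97)
open_jaws(); move_straight(pose(pull(1.05),p,.08)[0],max_speed=.15)
print(sense()["t"])
f=grab_frame("side")
for a in (-.3,0): print(a,proj(f,[w(rod(a,r)) for r in (0,.06,.103,.124)]).round(1).tolist())
im=f["image"][140:290,220:380];cv2.imwrite("pics/s2.png",cv2.resize(im,(800,750)[:2] if 0 else (640,600),interpolation=cv2.INTER_CUBIC))
E
python3 b.py
```

```text
10.4167
-0.3 [[276.2, 199.2], [296.1, 197.0], [310.1, 195.4], [316.7, 194.7]]
0 [[276.2, 199.2], [296.8, 192.3], [311.3, 187.4], [318.4, 185.1]]
```

View pics/s2.png

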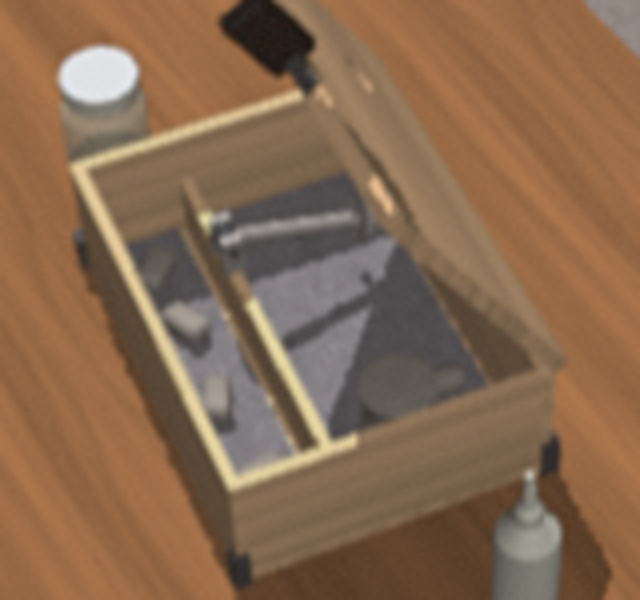

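Rod runs from pivot (276,199) to collar (312,194) in full-image pixels, matching the projection at about -0.24 rad; the lid stays up. Next I pinch and raise the rod.

```bash
cat > c.py <<'E'
from plant import *
from h import *
p=np.deg2rad(65); D=lambda P:(P[0],P[1])
a0=-.24; g=lambda a: rod(a)+[0,-.001,0]
move_straight(w([-.15,.02,.40]),ori(np.deg2rad(80)),max_speed=.25)
move_to(*pose(g(a0),p,.19))
move_straight(pose(g(a0),p)[0],max_speed=.1)
s=sense();print(s["t"],np.round(s["ft_force"],1))
clamp(12); s=sense();print(s["t"],s["gripper_width"],s["grip_force"],np.round(s["ft_force"],1))
if .008<s["gripper_width"]<.014:
    for a in np.linspace(a0,.91,13)[1:]:
        move_straight(*pose(g(a),p),max_speed=.08)
        s=sense();print(round(a,2),round(s["t"],1),np.round(s["ft_force"],1),round(s["gripper_width"],4))
    f=grab_frame("side");cv2.imwrite("pics/s3.png",cv2.resize(f["image"][110:260,210:370],(640,600),interpolation=cv2.INTER_CUBIC))
E
python3 c.py
```

```text
14.1167 [-0.4  0.7  0.1]
15.2833 0.010578900004569784 12.00061485171318 [ 0.7 -3.  -0.3]
-0.14 15.5 [-0.6 -3.9 -0.9] 0.0105
-0.05 15.8 [-1.8 -3.  -0.9] 0.0107
0.05 16.0 [-3.1 -3.9 -1.7] 0.0107
0.14 16.3 [-2.8 -4.4 -1.5] 0.0105
0.24 16.5 [-1.7 -5.6 -1.2] 0.0104
0.34 16.8 [-2.2 -5.2 -1.2] 0.0101
0.43 17.0 [-2.9 -5.5 -1. ] 0.0104
0.53 17.3 [-2.1 -5.4 -0.2] 0.0105
0.62 17.5 [-1.5 -6.4 -1.6] 0.0108
0.72 17.8 [-1.4 -6.1  0.1] 0.0108
0.81 18.0 [-1.3 -6.5 -0.8] 0.0106
0.91 18.3 [-1.3 -7.1 -0.4] 0.0102
```

View pics/s3.png

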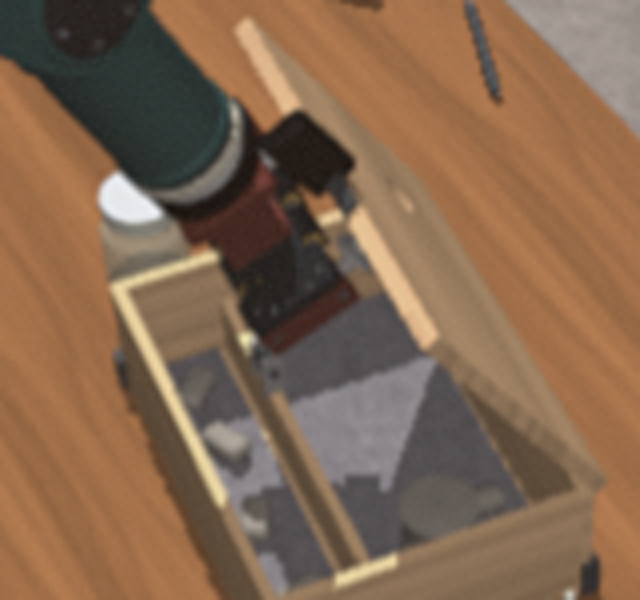

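The gripper is at the raised rod, clear of the lid, but it hides the rod. I'll release it, back off and look.

```bash
cat > d.py <<'E'
from plant import *
from h import *
p=np.deg2rad(65); g=rod(.91)+[0,-.001,0]
open_jaws(); move_straight(pose(g,p,.15)[0],max_speed=.15)
move_straight(w([-.15,0,.42]),ori(np.deg2rad(80)),max_speed=.25)
print(sense()["t"])
f=grab_frame("side")
for a in (.8,.91,1.02): print(a,((proj(f,[w(rod(a,r)) for r in (0,.103,.124)])-[220,130])*5).round(0).tolist())
print("lid edge/pull pts",[(t,((proj(f,[w(pull(t,.281,.006)),w(pull(t,.22,.0)+[0,-.15,0])])-[220,130])*5).round(0).tolist()) for t in (1.0,1.05,1.08)])
cv2.imwrite("pics/s4.png",cv2.resize(f["image"][130:240,220:370],(750,550),interpolation=cv2.INTER_CUBIC))
E
python3 d.py
```

```text
21.7083
0.8 [[281.0, 346.0], [398.0, 210.0], [423.0, 181.0]]
0.91 [[281.0, 346.0], [383.0, 205.0], [404.0, 175.0]]
1.02 [[281.0, 346.0], [366.0, 201.0], [384.0, 171.0]]
lid edge/pull pts [(1.0, [[280.0, 64.0], [467.0, 344.0]]), (1.05, [[303.0, 45.0], [486.0, 329.0]]), (1.08, [[318.0, 34.0], [497.0, 320.0]])]
```

View pics/s4.png

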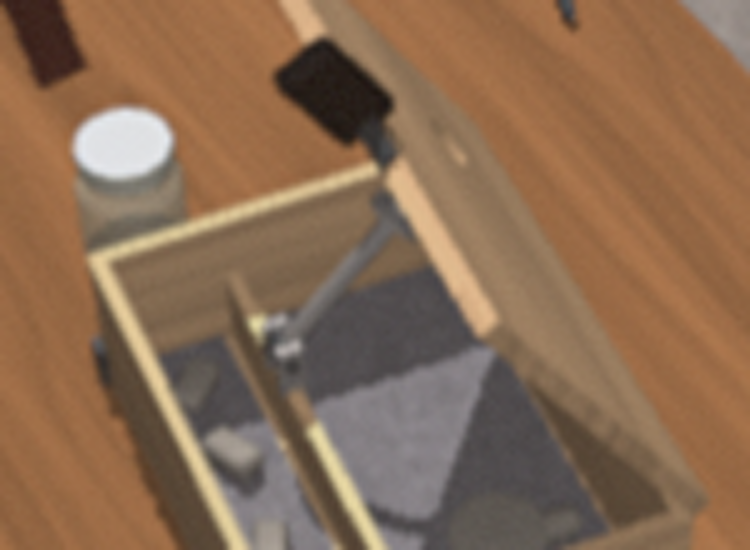

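The rod is up, but its shaft runs from (287,343) to the collar at (397,214) in the crop. That is about 0.81 rad, roughly 0.1 short of 0.91. I'll regrip it and raise it 0.1.

```bash
cat > e.py <<'E'
from plant import *
from h import *
p=np.deg2rad(65); g=lambda a: rod(a)+[0,-.002,0]
move_straight(*pose(g(.81),p,.15),max_speed=.25)
move_straight(pose(g(.81),p)[0],max_speed=.12)
clamp(12);print(sense()["gripper_width"])
for a in (.86,.91): move_straight(pose(g(a),p)[0],max_speed=.05)
pause(.2);print(np.round(sense()["ft_force"],1))
open_jaws(); move_straight(pose(g(.91),p,.15)[0],max_speed=.15)
move_straight(w([-.15,0,.42]),ori(np.deg2rad(80)),max_speed=.25)
print(sense()["t"])
f=grab_frame("side")
cv2.imwrite("pics/s5.png",cv2.resize(f["image"][150:210,260:340],(800,600),interpolation=cv2.INTER_CUBIC))
for a in (.8,.91,1.02): print(a,((proj(f,[w(rod(a,r)) for r in (0,.03,.09,.103,.124)])-[260,150])*10).round(0).tolist())
E
python3 e.py
```

```text
0.010840724327354981
[-0.7  4.6 -0.5]
29.4083
0.8 [[162.0, 492.0], [229.0, 414.0], [367.0, 255.0], [397.0, 220.0], [446.0, 163.0]]
0.91 [[162.0, 492.0], [220.0, 411.0], [339.0, 246.0], [366.0, 210.0], [409.0, 150.0]]
1.02 [[162.0, 492.0], [210.0, 409.0], [309.0, 240.0], [331.0, 203.0], [368.0, 142.0]]
```

View pics/s5.png

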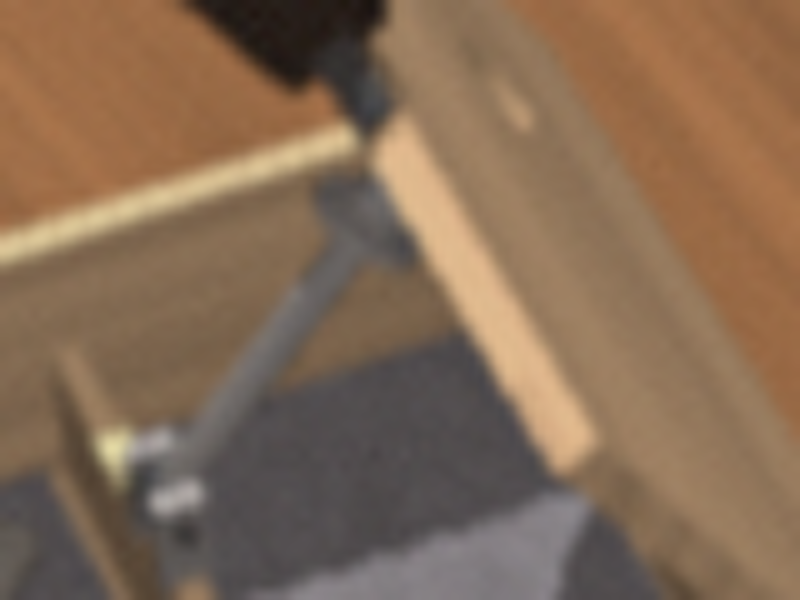

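The shaft now runs (205,450) to (345,245), which is about 0.92 to 0.94 rad and within the hole's play. Next I regrip the pull and lower the lid.

```bash
cat > f.py <<'E'
from plant import *
from h import *
ph=lambda t: np.deg2rad(80-(1.05-t)*46)
P=lambda t,b=0: pose(pull(t)+[0,-.002,0],ph(t),b)
move_straight(*P(1.05,.08),max_speed=.25)
move_straight(P(1.05)[0],max_speed=.1)
clamp(30);s=sense();print(s["t"],s["gripper_width"],np.round(s["ft_force"],1))
if .012<s["gripper_width"]<.021:
    for t in list(np.arange(1.0,.71,-.05))+[.69,.675,.665]:
        move_straight(*P(t),max_speed=.06)
        s=sense();print(round(t,3),round(s["t"],1),np.round(s["ft_force"],1))
        if abs(np.array(s["ft_force"])[2])>18: print("stop");break
    f=grab_frame("side");cv2.imwrite("pics/s6.png",cv2.resize(f["image"][130:250,210:370],(800,600),interpolation=cv2.INTER_CUBIC))
    print(((proj(f,[w(pull(.66,.22,0)+[0,y,0]) for y in (-.15,.15)]+[w(pull(.66,.1,.012)+[0,.06,0])])-[210,130])*5).round(0).tolist())
E
python3 f.py
```

```text
32.1917 0.015628073182973996 [1.5 3.8 0. ]
1.0 32.5 [-0.7  5.  -2. ]
0.95 32.9 [-0.9  5.8  0.4]
0.9 33.2 [-1.8  6.6  1. ]
0.85 33.6 [-2.4  6.1  1. ]
0.8 33.9 [-3.3  7.5  0.9]
0.75 34.3 [-3.2  7.5  2. ]
0.69 34.7 [-4.   8.3  3.9]
0.675 34.9 [-5.5  7.8  8.3]
0.665 35.2 [-6.5  6.3 13.1]
[[409.0, 454.0], [190.0, 47.0], [445.0, 188.0]]
```

View pics/s6.png

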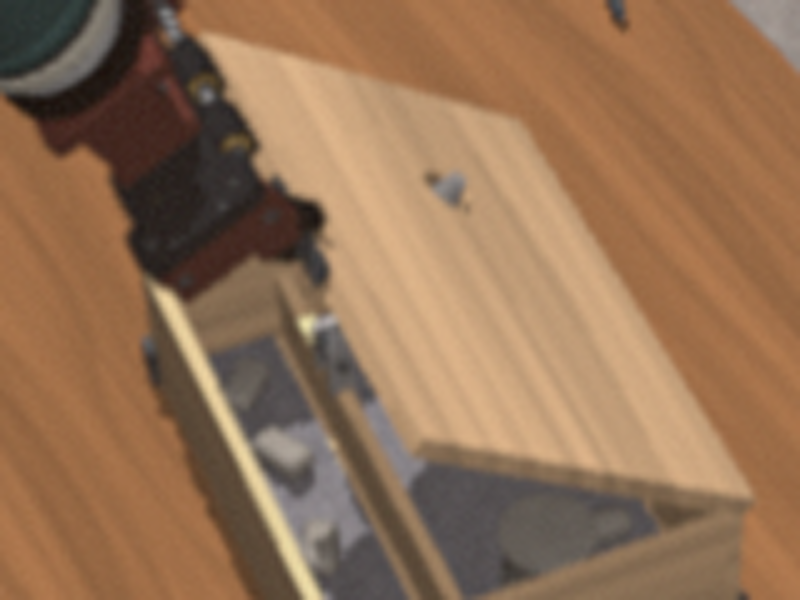

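The nose protrudes through the hole at (450,185), and the upward force shows the lid resting on the collar. I'll release, back off and check.

```bash
cat > g.py <<'E'
from plant import *
from h import *
t=.665;ph=np.deg2rad(80-(1.05-t)*46)
g=pull(t)+[0,-.002,0]
move_straight(pose(pull(.672)+[0,-.002,0],ph)[0],max_speed=.05);print(np.round(sense()["ft_force"],1))
open_jaws(); move_straight(pose(g,ph,.11)[0],max_speed=.12)
s=sense();print(s["t"],np.round(s["ft_force"],1)); pause(.5)
f=grab_frame("side");cv2.imwrite("pics/s7.png",cv2.resize(f["image"][130:250,210:370],(800,600),interpolation=cv2.INTER_CUBIC))
for a in (.62,.66,.70,.74): print(a,((proj(f,[w(pull(a,.22,0)+[0,-.15,0]),w(pull(a,.22,.012)+[0,-.15,0]),w(pull(a,.22,.012)+[0,.15,0])])-[210,130])*5).round(0).tolist())
E
python3 g.py
```

```text
[-5.1  7.9  8.9]
37.7167 [ 0.5  0.2 -0.2]
0.62 [[399.0, 467.0], [412.0, 449.0], [192.0, 42.0]]
0.66 [[409.0, 454.0], [423.0, 436.0], [201.0, 29.0]]
0.7 [[419.0, 441.0], [434.0, 422.0], [211.0, 16.0]]
0.74 [[431.0, 427.0], [446.0, 409.0], [221.0, 3.0]]
```

View pics/s7.png

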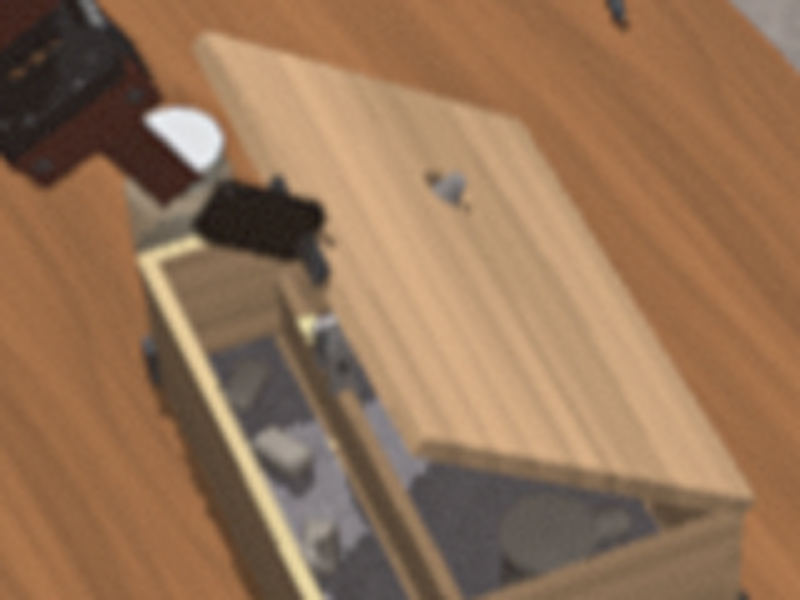

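Lid corner at (424,440) matches the 0.66 rad prediction (423,436). The nose sits in the hole at (450,187) and the gripper is clear.

```bash
python3 -c "
from plant import *
print(close_job())"
```

```text
the job is handed in; nothing more can be done
None
```

The lid stands propped at about 0.66 rad, with the rod's nose in the holding hole and the lid on its collar. The gripper has let go and is clear, the bottle, jar and dustpan were not touched, and the job was handed in at about 38 s.

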